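# Put the last bottle away and wedge the bottle case's dovetailed lid shut

## Robot

A 6-joint arm with a two-finger parallel gripper is mounted at the origin on the work surface; the furniture and walls round the work are solid. World frame = base frame: x ahead of the robot, y to its left, z up, the work surface at z = 0. Lengths are in m, angles in degrees, forces in N, time in s.
With the tool pointing down it reaches from about 0.275 to 0.75 m from the base axis. Payload 10.2 kg.
Tool frame: the origin (TCP) lies where the fingers leave the gripper's body, on its centre line; the fingertips stand 64 mm ahead of it and the grasp point (between the pads) lies 45 mm ahead of it (nose_length is the distance from the TCP to the fingertips, in m); z points along the fingers, y is the line along which they close (so a half turn about z gives the same grasp; the last joint's range is limited). The gripper opens to 88 mm and grips with 3 to 60 N. Pads are 18 mm wide; open, the fingers measure 123 mm over their backs; the gripper's body (75 mm by 187 mm) begins 45 mm behind the grasp point.
Start: joints at [57.445, 17.928, 85.812, -0, 76.261, -12.8], TCP at [0.177, 0.494, 0.303] pointing down, gripper open.
Joint ranges: [-168.41, 168.41], [-55.51, 124.54], [10.69, 146.95], [-70.63, 250.63], [1, 178], [-165.06, 165.06]. Speed limits (degrees/s): [136.94, 136.94, 172.46, 180, 180, 180].

## Interface

Orientations are given as a 3x3 rotation matrix whose columns are the frame's x, y, z axes.
In Python, from bench import * gives the robot as it stands.
- The arm moves only by the tool apply_moves, never from a script. Its argument "increments" is a list of rows, each a list of 3 entries, a list of its own where there are three numbers: the shift along the tool's x, y, z in units of 40 mm (1.0 is 40 mm), then the turn, a rotation vector about the tool's x, y, z in degrees, then the opening, from -1 (shut) to 1 (fully open). In form: [[[tx, ty, tz], [wx, wy, wz], claw], ...]. A call has 1 to 8 rows; each row shifts and turns the commanded pose from where the row before left it, along the tool's axes as they then stand; what a row does not reach is not made up. A row lasts 1/10 s, in which the tool goes at most 50 mm and 8.59 degrees, less where a joint would pass 70% of its speed; a pose out of reach is approached as far as the arm can. A call is refused whole if a number of a shift passes 1 or a number of a turn 8.59, either way. A call with a gripper value outside its range is refused whole. The fingers move at their own pace and stop on an object; "force" is the grip in N (left out, the last holds). Time passes only in rows, so rows that do not move let the fingers close. It gives the time, the measured TCP pose, the force, the opening and the grip force at its end, in the units of the state.
- observe(): the state, without advancing time (a new reading comes with each control period).
- read_camera(name): name is "scene" or "top" or "wrist"; returns the picture (420x560x3 uint8, red, green, blue); there is no depth.
- camera_model(name): a dict with "fx", "fy", "cx", "cy" (pixels), "D" ([k1, k2, p1, p2, k3] as OpenCV has them; the pictures are not rectified), "T" (4x4, takes a point from camera to world coordinates); the wrist camera has in their place "tool_from_camera" (4x4, takes a point from camera to tool coordinates, whose origin is the TCP and whose axes are the flange's). Camera axes: x right, y down, z forward; pixel columns grow to the right and rows downward; lengths in m; the calibration is good to about 2 mm. A picture is of the moment at which its call begins: read the wrist's pose just before it. camera_model takes no time and is no camera call.
- close_job(): hands the job in; it is judged then, once.
Trained networks look in the newest picture that a camera, given by its name, has taken for a name from the list of things; names that differ only in an ending like _2 or _b are one class to them, and where a whole thing is asked for, a point or a joint stands for the part that bears it (a point fixed in the world has none). Each returns a list of dicts, best first, with "p" (0 to 1); they miss things now and then, are a little off and sometimes report something else, mostly with a low value. They report only what shows in the picture. A call takes as long as a camera call. They do not tell look-alikes from the thing itself.
- spot_in(camera, target): "at" ([x, y, z] in m, in world coordinates, good to about 4 mm: the middle of the surface that is visible of it).
The state is a dict: "time_s": time; "qpos": joint angles; "joint_velocities": joint speeds; "effort": joint torques, N m; "tcp_pos": TCP position; "orientation": TCP orientation; "wrist_force": force on the tool from outside, world axes, zero at the start; "wrist_torque": the same for the moment, N m; "opening": finger opening in m; "finger_force": force on a finger pad.
Only numpy, scipy, OpenCV 4.12 (cv2) and the standard library are available. Lean on these libraries where they do the work, as an engineer would, in place of code of your own. Each camera call takes 0.05 s, during which the arm holds its last target. There are 200 camera calls.

## Task

Stand the small amber bottle that was left out in the empty middle place of the wooden bottle case, setting it down gently. Then lay the case's lid in its tapered dovetail ways, narrow end first, and slide it along until it wedges tight and holds by itself: a firm push of about 12 N seats it, and a push of 30 N or more would split the ways. Leave the other two bottles standing in the case, do not shift the jars, the oil bottle and the scoop, and let go of everything at the end.

Things in the scene. Friction and masses are not known exactly. Their poses are not given: they have to be found in the camera images.
- bottle_case: Oblong oak bottle case, open on top; its rubber mat holds it fast. 184 mm long (x), 92 mm wide, 132 mm high, origin on the table under its middle. Three compartments in a row at x = -58, 0 and +58 mm, each 52 (x) by 54 mm (y), floor at z = 11 mm, partitions up to z = 73 mm; the middle one is empty. Two ribs with undercut ways run along x on top (z 119 to 132 mm), open at both ends, no end stop.
- empty_place (a point): Centre of the floor of the case's empty middle compartment, 11 mm above the table; axes as the case's.
- way_mouth (a point): Middle of the wide end of the case's lid channel, at the height of the ledges the lid slides on (119 mm); 92 mm from the case's origin towards -x. Axes as the case's: the lid goes in along +x. The end walls are 1.5 mm lower than the ledges. Each side of the channel leans inward 0.30 mm per mm of height and converges 0.04 mm per mm of length; 76 mm wide here at ledge height.
- way_far_end (a point): Middle of the narrow end of the lid channel, at ledge height, 92 mm from the case's origin towards +x; 61 mm wide there at ledge height. Wood swells: one way stands up to 0.9 mm nearer or farther than nominal, so the lid binds with its origin anywhere from about 11 mm short of to 12 mm past the case's origin (covering all three compartments). Where it binds can only be felt.
- case_lid: Lid of the case: flat tapered oak board, dovetailed on both long sides, loose on the table, right way up. 200 mm long (x, +x to the narrow end), 12 mm thick, 0.2 kg; origin at the centre of its underside. Underside 76 mm wide at the -x end, 61 mm at the +x end; top face 7 mm narrower. More than 105 mm short of home it can be laid into the ways from above; 60 mm short it has 2 mm play to each side.
- lid_nose (a point): Middle of the lid's narrow end, at its underside; 100 mm from its origin; it goes in first. In the ways the lid slides with about 2 N, then binds: each further mm takes about 15 N. Pushed with 8 to 20 N along +x it stays wedged by friction when let go (it then presses on each way with about 0.6 of the push); with less it is left loose.
- lid_pull (a point): Point on the lid's pull: a wooden bar across the lid, 14 mm thick along the lid's x, 46 mm long along y, rising from the top face (12 mm) to 42 mm above the underside. The point is on the bar's mid-plane, 34 mm above the underside and 30 mm behind the lid's origin (towards the wide end). Axes as the lid's. Pinch it from above along x, or push its -x face.
- bottle_out: The amber bottle left out: upright, body 45 mm in diameter, 104 mm high, dark cap 25 mm in diameter from 80 to 104 mm; origin at the centre of its underside, z up along it. 0.19 kg. It can be held by the cap from above.
- bottle_mouth_end: A like amber bottle, standing in the case's compartment at the mouth end (x = -58 mm). Leave it in.
- bottle_far_end: A like amber bottle, standing in the case's compartment at the far end (x = +58 mm). Leave it in.
- petal_jar: Bystander: glass jar half full of pale dried petals, gold lid, 72 mm wide, 123 mm high, origin at the centre of its underside.
- loose_scoop: Bystander: orange scoop lying on the table, 134 mm long, 26 mm high, origin at the centre of its underside.
- green_jar: Bystander: small glass jar with a green lid, 60 mm wide, 78 mm high, origin at the centre of its underside.
- oil_bottle: Bystander: wide aluminium oil bottle with a white cap at the back, 73 mm wide, 136 mm high, origin at the centre of its underside.
Things that resemble listed ones, but are neither listed nor needed, are in the scene too. What is shaped like the bottle_out but red or yellow is not meant.

How it is judged (in metres and radians):
On the way:
1. the bottle that was left out stands upright on the floor of the middle compartment, let go (x of bottle_out in the frame of bottle_case between -0.006 and 0.006 m and y of bottle_out in the frame of bottle_case between -0.007 and 0.007 m and z of bottle_out in the frame of bottle_case between 0.008 and 0.015 m and angle between bottle_out's own z axis and vertical below 0.1 rad and contact force between the fingers and bottle_out below 0.1 N), for 0.2 s.
At the end, for the whole second after the job is handed in: Lid in the ways within -15 to +17 mm of the case's origin along x, 3 mm in y, 0.03 rad, underside at 119 mm within 2 mm, at rest, and wedged: it still presses on the case with over 6 N. All three bottles upright (0.1 rad) on the floors of their own compartments, the one left out in the middle (x of case_lid in the frame of bottle_case between -0.015 and 0.017 m and y of case_lid in the frame of bottle_case between -0.003 and 0.003 m and z of case_lid in the frame of bottle_case between 0.117 and 0.121 m and angle between the x axis of case_lid and the x axis of bottle_case, either way round below 0.03 rad and angle between case_lid's own z axis and vertical below 0.03 rad and contact force between case_lid and bottle_case above 6 N and linear speed of case_lid below 0.005 m/s and x of bottle_out in the frame of bottle_case between -0.006 and 0.006 m and y of bottle_out in the frame of bottle_case between -0.007 and 0.007 m and z of bottle_out in the frame of bottle_case between 0.008 and 0.015 m and angle between each of bottle_out, bottle_mouth_end, bottle_far_end's own z axis and vertical below 0.1 rad and x of bottle_mouth_end in the frame of bottle_case between -0.064 and -0.052 m and y of bottle_mouth_end in the frame of bottle_case between -0.007 and 0.007 m and z of bottle_mouth_end in the frame of bottle_case between 0.008 and 0.015 m and x of bottle_far_end in the frame of bottle_case between 0.052 and 0.064 m and y of bottle_far_end in the frame of bottle_case between -0.007 and 0.007 m and z of bottle_far_end in the frame of bottle_case between 0.008 and 0.015 m); the robot touches nothing.
It fails at once if the lid is forced against the case with more than 45 N in all, which a push of about 30 N does (contact force between case_lid and bottle_case above 45 N).
It fails at once if the bottle is banged into the case with more than 30 N (contact force between bottle_out and bottle_case above 30 N).
It fails at once if a bottle is tipped by more than 0.5 rad (angle between any of bottle_mouth_end, bottle_far_end, bottle_out's own z axis and vertical above 0.5 rad).
It fails at once if a jar, the oil bottle or the scoop is shifted by more than 30 mm (distance of any of petal_jar, loose_scoop, green_jar, oil_bottle from where it was at the start of the episode above 0.03 m).
It also fails if it takes over 69 s, if anything falls off the work surface, if the arm or the gripper's body presses on something with over 40 N, if the wrist force passes 120 N, or if a joint passes its speed limit or range.

## Working session

There is one attempt and no reset: what is moved stays moved. The work goes in short steps, Python scripts to look and compute and a tool call to move; the robot and the scene stay as the last step left them, time stands still between calls to the robot, and variables do not carry over. Pictures are saved under pics/ and viewed, at most 10 in all, crops included, and the job is handed in when it is done.

Besides the shell and the picture viewer there is one more tool, called after "Call:" as name(argument=value, ...), one argument or row to a line, values as JSON. apply_moves: Moves the arm, as the interface text tells. Its arguments: {"type":"object","properties":{"increments":{"type":"array","items":{"type":"array"}},"force":{"type":"number"}},"required":["increments"]}

```bash
mkdir -p pics; ls
cat > h.py <<'E'
from bench import *
import numpy as np, cv2
def save(n,f,crop=None,s=1):
    im=read_camera(n)
    if crop: a,b,c,d=crop; im=im[b:d,a:c]
    im=cv2.resize(im,None,fx=s,fy=s,interpolation=cv2.INTER_CUBIC)
    cv2.imwrite('pics/'+f,im[:,:,::-1]); return im
def T(n,st=None):
    m=camera_model(n)
    if 'T' in m: return m,np.array(m['T'])
    st=st or observe(); A=np.eye(4);A[:3,:3]=st['orientation'];A[:3,3]=st['tcp_pos']
    return m,A@np.array(m['tool_from_camera'])
def ray(n,uv,st=None):
    m,X=T(n,st);K=np.array([[m['fx'],0,m['cx']],[0,m['fy'],m['cy']],[0,0,1]])
    p=cv2.undistortPoints(np.array([[uv]],float),K,np.array(m['D']))[0,0]
    d=X[:3,:3]@[p[0],p[1],1]; return X[:3,3],d/np.linalg.norm(d)
def atz(n,uv,z,st=None):
    o,d=ray(n,uv,st); return o+d*(z-o[2])/d[2]
def tri(rs):
    A=0;b=0
    for o,d in rs:
        P=np.eye(3)-np.outer(d,d);A=A+P;b=b+P@o
    return np.linalg.solve(A,b)
def proj(n,p,st=None):
    m,X=T(n,st);K=np.array([[m['fx'],0,m['cx']],[0,m['fy'],m['cy']],[0,0,1]])
    Y=np.linalg.inv(X); return cv2.projectPoints(np.array(p,float).reshape(-1,3),cv2.Rodrigues(Y[:3,:3])[0],Y[:3,3],K,np.array(m['D']))[0][:,0]
E
python3 - <<'E'
from h import *
np.set_printoptions(precision=4,suppress=True)
a=save('scene','s0.png');b=save('top','t0.png')
for c in ('scene','top'):
    print(c,np.array(camera_model(c)['T'])[:3,3])
    for t in ['bottle_case','case_lid','lid_pull','lid_nose','bottle_out','way_mouth','way_far_end','empty_place','petal_jar','loose_scoop','green_jar','oil_bottle']:
        try: print(c,t,[(np.round(d['at'],3).tolist(),round(d['p'],2)) for d in spot_in(c,t)][:5])
        except Exception as e: print(t,e)
print(observe())
E
```

```text
pics
scene [ 0.1048 -0.596   0.4961]
scene bottle_case [([0.594, 0.073, 0.068], 0.76)]
scene case_lid [([0.557, -0.249, 0.007], 0.81), ([0.591, 0.074, 0.067], 0.42)]
scene lid_pull [([0.555, -0.246, 0.015], 0.7)]
scene lid_nose [([0.557, -0.251, 0.012], 0.91), ([0.596, 0.068, 0.07], 0.34)]
scene bottle_out [([0.349, 0.214, 0.054], 0.94), ([0.429, 0.19, 0.051], 0.87), ([0.511, 0.281, 0.053], 0.78)]
scene way_mouth [([0.595, 0.076, 0.072], 0.78), ([0.766, 0.122, 0.088], 0.54)]
scene way_far_end [([0.596, 0.07, 0.066], 0.65)]
scene empty_place [([0.593, 0.078, 0.069], 0.97)]
scene petal_jar [([0.4, -0.001, 0.08], 0.66), ([0.768, 0.122, 0.086], 0.25)]
scene loose_scoop []
scene green_jar [([0.694, -0.246, 0.053], 0.71), ([0.384, -0.119, 0.014], 0.19)]
scene oil_bottle [([0.766, 0.121, 0.087], 0.71), ([0.611, 0.062, 0.118], 0.45)]
top [0.3552 0.0083 1.0017]
top bottle_case []
top case_lid [([0.556, -0.223, 0.011], 0.83)]
top lid_pull []
top lid_nose [([0.566, -0.223, 0.011], 0.64)]
top bottle_out [([0.43, 0.199, 0.072], 0.92), ([0.353, 0.22, 0.074], 0.74), ([0.516, 0.288, 0.07], 0.66)]
to
[... 268 characters left out ...]
p green_jar [([0.702, -0.227, 0.073], 0.59), ([0.614, 0.062, 0.09], 0.59)]
top oil_bottle [([0.752, 0.143, 0.102], 0.9)]
{'time_s': 1.3, 'qpos': array([ 57.4446,  17.9294,  85.8137,  -0.0004,  76.2603, -12.8007]), 'joint_velocities': array([ 0.029 ,  0.1822,  0.054 ,  0.1289, -0.0867, -0.0421]), 'effort': array([  0.0019, -40.2114, -25.2422,   0.0696,   0.0319,   0.    ]), 'tcp_pos': array([0.1775, 0.4941, 0.3027]), 'orientation': array([[-0.9411,  0.338 , -0.    ],
       [ 0.338 ,  0.9411, -0.0001],
       [ 0.    , -0.0001, -1.    ]]), 'wrist_force': array([-0.0532,  0.3636,  0.3786]), 'wrist_torque': array([-0.0234,  0.0124,  0.0278]), 'finger_force': 0.0, 'opening': 0.08839232128731582}
```

View pics/s0.png

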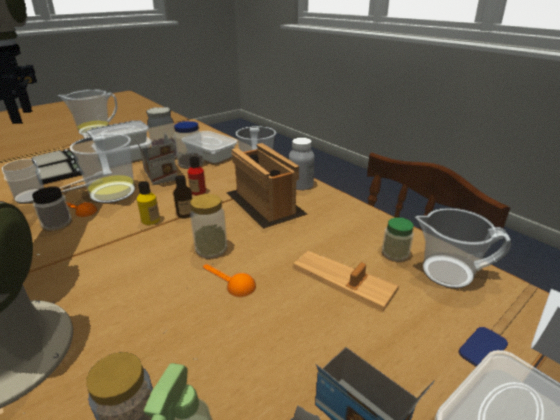

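View pics/t0.png

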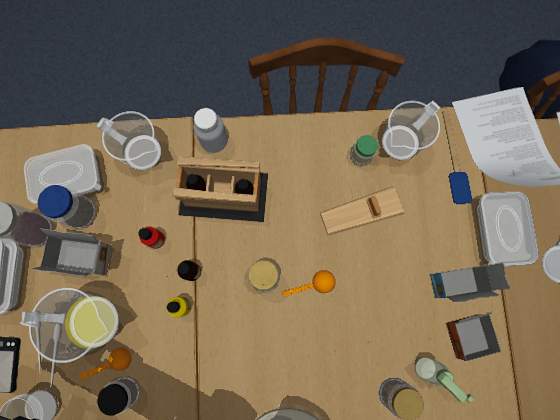

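Scene: the case is at top-view pixel (218,188), long axis along world y. The amber bottle is at (188,270). The lid's pull at (375,206) is off-centre to the right, so its nose points left (+y). The next thing to find is which end is the mouth.

Run:
```python
from h import *
a=cv2.imread('pics/s0.png');b=cv2.imread('pics/t0.png')
t=cv2.resize(b[150:228,168:278],None,fx=5,fy=5,interpolation=cv2.INTER_CUBIC)
s=cv2.resize(a[135:230,220:320],None,fx=4,fy=4,interpolation=cv2.INTER_CUBIC)[:390]
l=cv2.resize(b[180:240,312:412],(550,200*550//333),interpolation=cv2.INTER_CUBIC)[:205]
t=t[:390];W=np.zeros((390,400,3),np.uint8);W[:s.shape[0]]=s[:390]
m=cv2.resize(np.hstack([t,W]),(800,328)); 
l=cv2.resize(b[182:238,312:412],(480,269),interpolation=cv2.INTER_CUBIC)
M=np.zeros((600,800,3),np.uint8);M[:328]=m;M[328:597,:480]=l
cv2.imwrite('pics/z.png',M)
print(T('wrist')[0])
```

```text
{'fx': 378.2049400681109, 'fy': 378.2049400681109, 'cx': 274.353853658136, 'cy': 214.1267362558991, 'D': array([-0.0751879,  0.       ,  0.       ,  0.       ,  0.       ]), 'tool_from_camera': array([[-1.61420703e-03, -9.46154709e-01, -3.23710767e-01,
         8.47542347e-02],
       [ 9.99998509e-01, -1.32857332e-03, -1.10335755e-03,
         4.19255589e-04],
       [ 6.13873451e-04, -3.23712066e-01,  9.46155443e-01,
        -8.15913686e-02],
       [ 0.00000000e+00,  0.00000000e+00,  0.00000000e+00,
         1.00000000e+00]])}
```

View pics/z.png

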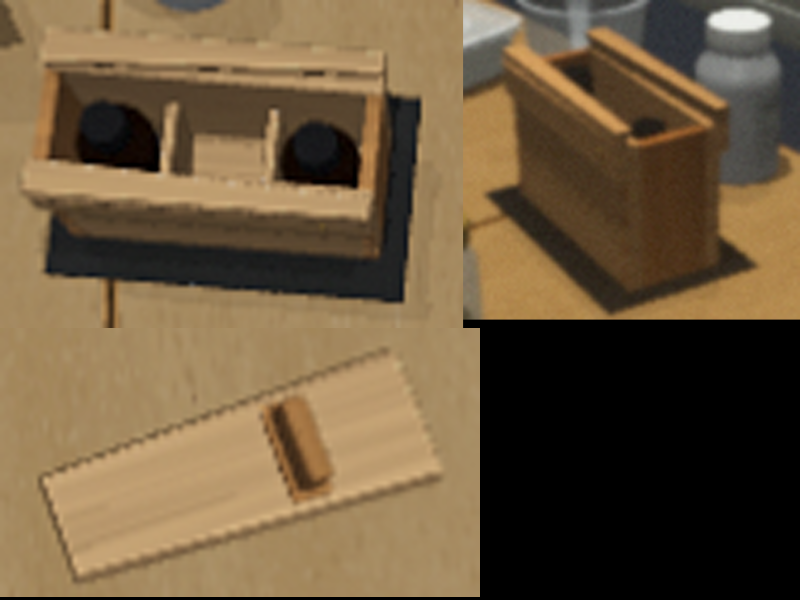

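The channel narrows to the left (+y): inner gap about 90 px there against about 110 px at the right. So the mouth faces −y and case +x is roughly world +y. The lid's nose already points +y, tilted by about 15°. Next I compute the approximate poses and a route.

```bash
cat >> h.py <<'E'
np.set_printoptions(precision=4,suppress=True)
from scipy.spatial.transform import Rotation as R
def go(p,yaw=None):
    """tool-frame shift (units) and rotvec (deg) to reach pose: p TCP, yaw = world direction (deg) of tool y"""
    s=observe();O=np.array(s['orientation'])
    y=np.radians(yaw) if yaw is not None else np.arctan2(O[1,1],O[0,1])
    ty=np.array([np.cos(y),np.sin(y),0]);tz=np.array([0,0,-1.]);W=np.c_[np.cross(ty,tz),ty,tz]
    d=O.T@(np.array(p)-s['tcp_pos'])/.04
    w=np.degrees(R.from_matrix(O.T@W).as_rotvec())
    print('t',round(s['time_s'],2),'tcp',s['tcp_pos'],'shift',d,'rot',w,'f',s['wrist_force'],'open',s['opening'])
E
python3 - <<'E'
from h import *
# top pixels of rib outer top corners
f=lambda u,v:(168+u/4.21,150+v/4.21)
P=[atz('top',f(*q),.132) for q in [(47,30),(383,53),(25,170),(370,193)]]
for p in P: print(p)
m=lambda a,b:np.degrees(np.arctan2(*(a-b)[:2][::-1]))
print(m(P[0],P[1]),m(P[2],P[3]),np.mean(P,0))
g=lambda u,v:(312+u/4.8,182+v/4.8)
Q=[atz('top',g(*q),.010) for q in [(40,478-328),(80,580-328),(385,350-328),(442,470-328)]]
for p in Q: print(p)
n=(Q[0]+Q[1])/2;w=(Q[2]+Q[3])/2;print('lid c',(n+w)/2,m(n,w),np.linalg.norm(n-w),np.linalg.norm(Q[0]-Q[1]),np.linalg.norm(Q[2]-Q[3]))
go([.43,.199,.28],88)
E
```

```text
[0.6833 0.2062 0.132 ]
[0.6601 0.027  0.132 ]
[0.6062 0.218  0.132 ]
[0.5836 0.0374 0.132 ]
82.6067665774924 82.8709394416553 [0.6333 0.1221 0.132 ]
[ 0.5623 -0.1164  0.01  ]
[ 0.5078 -0.1327  0.01  ]
[ 0.6211 -0.304   0.01  ]
[ 0.555  -0.3263  0.01  ]
lid c [ 0.5615 -0.2199  0.01  ] 105.52771115595341 0.19783820108649855 0.05680166226329592 0.06979723741482202
t 1.3 tcp [0.1775 0.4941 0.3027] shift [-8.4353 -4.8093  0.5676] rot [ -0.0033  -0.0009 -17.7546] f [-0.0532  0.3636  0.3786] open 0.08839232128731582
```

Call:
apply_moves(
  increments=[
    [[-0.95,-0.6,0],[0,0,0],0],
    [[-0.95,-0.6,0],[0,0,0],0],
    [[-0.95,-0.6,0],[0,0,0],0],
    [[-0.95,-0.6,0],[0,0,0],0],
    [[-0.95,-0.6,0],[0,0,0],0],
    [[-0.95,-0.6,0],[0,0,0],0],
    [[-0.95,-0.6,0],[0,0,-6],0],
    [[-0.8,0,0],[0,0,-6.5],0],
  ],
)

```text
time_s: 2.1
tcp_pos: [0.403, 0.2358, 0.3032]
orientation: [[-0.992, 0.125, 0.001], [0.125, 0.992, -0.0], [-0.001, -0.0, -1.0]]
wrist_force: [-0.4, 0.4, -0.5]
opening: 0.0441
finger_force: 0.0
```

Run:
```python
from h import *
save('wrist','w1.png'); s=observe()
r=spot_in('wrist','bottle_out');print([(d['at'],d['p']) for d in r])
for d in r: print(proj('wrist',d['at'],s))
go([.43,.199,.28],82.7)
```

```text
[([0.4969, 0.2913, 0.0297], 0.64), ([0.4281, 0.2098, 0.0779], 0.57), ([0.3465, 0.2338, 0.0716], 0.56)]
[[338.2522 255.7096]]
[[247.3824 218.1261]]
[[262.8885 117.6009]]
t 2.2 tcp [0.4046 0.2369 0.3026] shift [-0.7488 -0.8582  0.5652] rot [-0.0029  0.0421 -0.0074] f [-0.8841 -1.0884  0.6078] open 0.04400129920532356
```

View pics/w1.png

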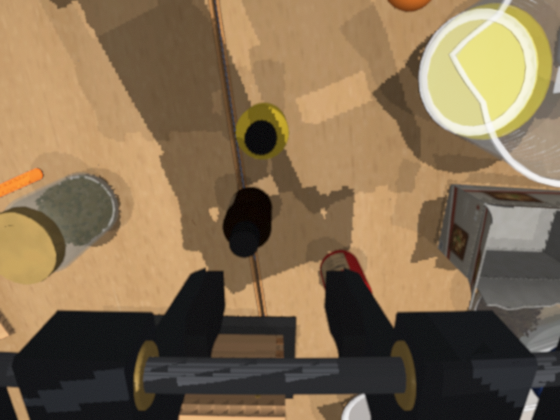

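The wrist picture shows the amber bottle's body at about (248,215), with its dark cap at about (243,240). Yellow is at (261,135) and red at (345,275). I'll locate the cap here and in the top view.

Run:
```python
from h import *
s=observe()
print(atz('wrist',(244,241),.104,s), atz('top',(189,270),.09))
im=cv2.imread('pics/w1.png')[:,:,::-1].astype(int)
c=im[180:270,215:285]; b=(c[...,0]-c[...,2]); 
dark=(c.max(2)<25); print([ ''.join('#' if x else ('o' if y<70 else '.') for x,y in zip(r,q)) for r,q in zip(dark[::3,::2],c.max(2)[::3,::2])].__str__().replace(',','\n'))
im=cv2.imread('pics/t0.png')[:,:,::-1].astype(int)[255:285,172:206]
print('\n'.join(''.join('#' if x<35 else ('o' if x<80 else '.') for x in r) for r in im.max(2)))
```

```text
[0.4354 0.2084 0.104 ] [0.4328 0.1952 0.09  ]
['.............oo....................'
 '.............oo....................'
 '..............o....................'
 '............oo#######o.............'
 '...........o############o..........'
 '..........o###############o........'
 '..........o################o.......'
 '.........o##################.......'
 '........oo##################o......'
 '.......o####################o......'
 '......o#####################o......'
 '......######################o......'
 '.....o######################o......'
 '.....#######################o......'
 '....o#######################.......'
 '....o#######################.......'
 '....o#######################.......'
 '....o######################o.......'
 '.....o#####################o.......'
 '......#####################........'
 '.......###################.........'
 '.......o################o..........'
 '........#############oo............'
 '........o############..............'
 '.........o##########o..............'
 '...........oo####ooo...............'
 '...................................'
 
[... 466 characters left out ...]

.......###################o.......
......o##################ooo......
......####################ooo.....
......####################ooo.....
......####################oooo....
.....o####################oooo....
......####################ooo.....
......###################oooo.....
......o##################oo.o.....
......o##################oo.o.....
.......o################oo.o......
........###############oo.oo......
.........#############oo..o.......
..........o###########oooo........
.............o##########o.........
.................o#####o..........
.......................o..........
.......................o..........
.......................o..........
.......................o..........
```

Call:
apply_moves(
  increments=[
    [[-0.4,-0.4,0.4],[0,0,0],0],
    [[-0.35,-0.4,0.4],[0,0,0],0],
    [[0,0,0.4],[0,0,0],0],
    [[0,0,0],[0,0,0],0],
    [[0,0,0],[0,0,0],0],
  ],
)

```text
time_s: 2.7
tcp_pos: [0.4275, 0.2034, 0.2552]
orientation: [[-0.992, 0.126, 0.0], [0.126, 0.992, 0.0], [-0.0, 0.0, -1.0]]
wrist_force: [-0.4, 0.4, -0.2]
opening: 0.0442
finger_force: 0.0
```

Run:
```python
from h import *
s=observe();save('wrist','w2.png')
r=spot_in('wrist','bottle_out');print([(d['at'],d['p'],proj('wrist',d['at'],s)) for d in r])
go([.43,.199,.28],82.7)
im=cv2.imread('pics/w2.png')
for z,c in((.104,(0,255,0)),):
  for P in ([.4354,.2084,z],[.4328,.1952,z]): cv2.circle(im,tuple(int(v) for v in proj('wrist',P,s)[0]),3,c,-1)
# brighten darks
im=(255*(im/255.)**.5).astype(np.uint8)
cv2.imwrite('pics/w2b.png',im)
```

```text
[([0.4263, 0.2074, 0.0788], 0.82, array([[279.3956, 207.1538]])), ([0.3512, 0.2288, 0.0727], 0.77, array([[297.0785,  94.839 ]])), ([0.5009, 0.2874, 0.0659], 0.58, array([[388.4582, 277.2647]])), ([0.3775, -0.0299, 0.0048], 0.44, array([[ 16.4456, 164.1715]]))]
t 2.8 tcp [0.4277 0.2035 0.2557] shift [-0.0708 -0.1034 -0.608 ] rot [0.0283 0.0795 0.0751] f [ 0.1409 -0.1233  0.8039] open 0.04420252368600384
```

View pics/w2b.png

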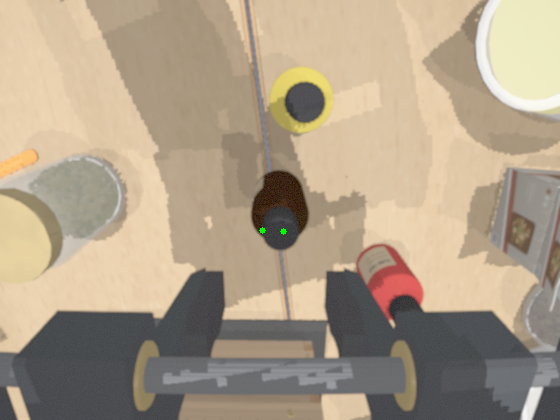

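The second wrist view has the cap's centre at (281,229), i.e. about (0.4345, 0.207) at z 0.104. Its width of about 36 px fits a 25 mm cap at that depth. I'll descend and grip.

Call:
apply_moves(
  increments=[
    [[-0.16,0.11,0.6],[0,0,0],0],
    [[0,0,0.8],[0,0,0],0],
    [[0,0,0.8],[0,0,0],0],
    [[0,0,0.5],[0,0,0],0],
    [[0,0,0.12],[0,0,0],0],
    [[0,0,0],[0,0,0],-1],
    [[0,0,0],[0,0,0],-1],
    [[0,0,0],[0,0,0],-1],
  ],
  force=25,
)

```text
time_s: 3.6
tcp_pos: [0.4351, 0.2067, 0.143]
orientation: [[-0.992, 0.126, 0.002], [0.126, 0.992, 0.0], [-0.002, 0.001, -1.0]]
wrist_force: [0.5, -0.3, -0.5]
opening: 0.0264
finger_force: 22.1
```

Call:
apply_moves(
  increments=[
    [[0,0,0],[0,0,0],-1],
    [[0,0,0],[0,0,0],-1],
  ],
)

```text
time_s: 3.8
tcp_pos: [0.4352, 0.2066, 0.1428]
orientation: [[-0.992, 0.126, 0.002], [0.126, 0.992, 0.0], [-0.002, 0.001, -1.0]]
wrist_force: [-0.8, -1.7, 5.9]
opening: 0.0264
finger_force: 23.6
```

Call:
apply_moves(
  increments=[
    [[0,0,-0.4],[0,0,0],-1],
    [[0,0,-0.8],[0,0,0],-1],
    [[0,0,-1],[0,0,0],-1],
    [[0,0,-1],[0,0,0],-1],
    [[0,0,-1],[0,0,0],-1],
    [[-0.5,-0.1,-0.75],[0,0,0],-1],
    [[-0.9,-0.2,0],[0,0,0],-1],
    [[-0.9,-0.2,0],[0,0,0],-1],
  ],
)

```text
time_s: 4.6
tcp_pos: [0.5243, 0.1748, 0.341]
orientation: [[-0.992, 0.126, 0.002], [0.126, 0.992, 0.0], [-0.002, 0.001, -1.0]]
wrist_force: [-0.5, 0.4, -1.7]
opening: 0.0261
finger_force: 21.5
```

Call:
apply_moves(
  increments=[
    [[-0.9,-0.2,0],[0,0,0],-1],
    [[-0.9,-0.2,0],[0,0,0],-1],
    [[-0.9,-0.2,0],[0,0,0],-1],
    [[-0.9,-0.2,0],[0,0,0],-1],
    [[-0.5,-0.1,0],[0,0,0],-1],
    [[0,0,0],[0,0,0],-1],
    [[0,0,0],[0,0,0],-1],
    [[0,0,0],[0,0,0],-1],
  ],
)

```text
time_s: 5.4
tcp_pos: [0.6809, 0.1192, 0.3402]
orientation: [[-0.992, 0.126, -0.0], [0.126, 0.992, 0.0], [0.0, 0.0, -1.0]]
wrist_force: [-0.9, -0.1, -2.3]
opening: 0.0262
finger_force: 21.6
```

Run:
```python
from h import *
import pickle
s=observe();im=save('wrist','w3.png');pickle.dump(s,open('w3.pkl','wb'))
go([.633,.122,.34],82.7)
cv2.imwrite('pics/w3b.png',(255*(cv2.resize(cv2.imread('pics/w3.png'),(800,600),interpolation=cv2.INTER_CUBIC)/255.)**.6).astype(np.uint8))
```

```text
t 5.45 tcp [0.6809 0.1192 0.3405] shift [ 1.1972 -0.081   0.012 ] rot [0.0078 0.0129 0.0853] f [ 0.4933  0.8377 -1.0162] open 0.02583062464689482
```

View pics/w3b.png

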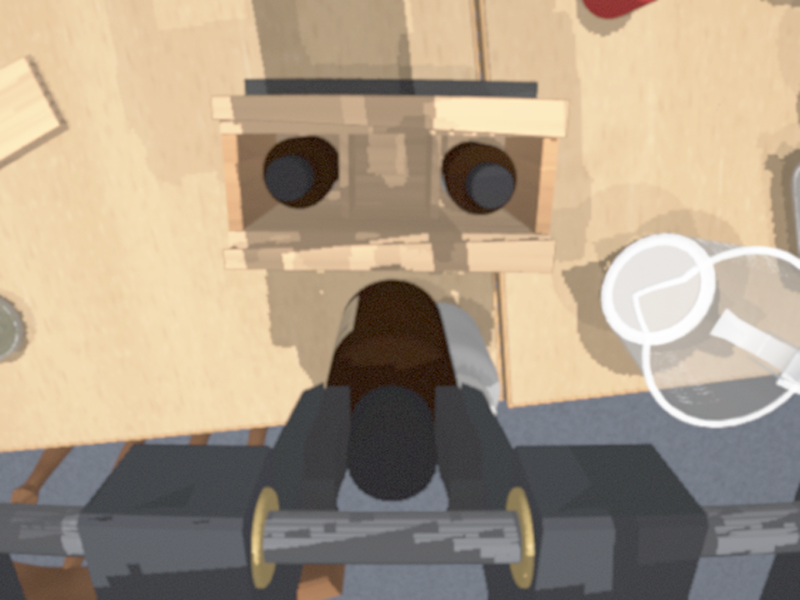

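The case fills the upper part of this view. Rib outer corners (in the 800 px picture) are at about (213,97), (569,100), (226,269) and (553,271). The caps are at (288,179) and (491,187), and the empty middle compartment lies at columns 352 to 432.

Run:
```python
from h import *
import pickle
s=pickle.load(open('w3.pkl','rb'))
k=1/1.42857
A=lambda u,v,z:atz('wrist',(u*k,v*k),z,s)
ul,ur,ll,lr=[A(*q,.132) for q in [(213,97),(569,100),(226,269),(553,271)]]
for p in (ul,ur,ll,lr):print(p)
an=lambda a,b:np.degrees(np.arctan2(*(b-a)[:2][::-1]))
print('yaw',an(ul,ur),an(ll,lr),'len',np.linalg.norm(ur-ul),np.linalg.norm(lr-ll),'w',np.linalg.norm(ul-ll),np.linalg.norm(ur-lr))
C=(ul+ur+ll+lr)/4;print('C',C)
c1,c2=A(288,179,.115),A(491,187,.115);print('caps',c1,c2,(c1+c2)/2,an(c1,c2),np.linalg.norm(c1-c2))
# partitions tops z=.073 : centre
p=[A(u,v,.073) for u,v in [(352,175),(432,175)]];print('part',p,(p[0]+p[1])/2)
print('inner ways top', [np.linalg.norm(A(*a,.132)-A(*b,.132)) for a,b in [((220,122),(230,250)),((565,136),(553,240))]])
# inner end walls top inner edges z .1175
e=[A(u,v,.1175) for u,v in [(240,180),(541,185)]];print('endwalls',e,(e[0]+e[1])/2,np.linalg.norm(e[0]-e[1]))
yaw=np.radians(82.7);
print('held bottle base px -> proj', proj('wrist',[s['tcp_pos'][0],s['tcp_pos'][1],s['tcp_pos'][2]-.143],s)/k)
ax=np.array([np.cos(yaw),np.sin(yaw),0]);ay=np.array([-ax[1],ax[0],0])
m=cv2.cvtColor(cv2.imread('pics/t0.png'),cv2.COLOR_BGR2RGB)
```

```text
[0.572  0.0413 0.132 ]
[0.5966 0.2213 0.132 ]
[0.6619 0.0284 0.132 ]
[0.6862 0.2093 0.132 ]
yaw 82.22216851961775 82.33161037991584 len 0.1816392879873671 0.18257805851578376 w 0.09082506626166673 0.09047465171028951
C [0.6292 0.1251 0.132 ]
caps [0.6192 0.0686 0.115 ] [0.6381 0.1809 0.115 ] [0.6287 0.1248 0.115 ] 80.45398354987805 0.11382913033692008
part [array([0.6252, 0.101 , 0.073 ]), array([0.6316, 0.1512, 0.073 ])] [0.6284 0.1261 0.073 ]
inner ways top [np.float64(0.0676365061345997), np.float64(0.05505005472843265)]
endwalls [array([0.6159, 0.0424, 0.1175]), array([0.64  , 0.2084, 0.1175])] [0.628  0.1254 0.1175] 0.167776714941055
held bottle base px -> proj [[391.5333 322.6887]]
```

The case centre is (0.629, 0.125), its +x yaw is 82.3°, and the measured sizes match the text (182 × 91 mm). I'll move over it and lower in stages.

Call:
apply_moves(
  increments=[
    [[0.7,0,0],[0,0,0.4],-1],
    [[0.63,-0.03,0],[0,0,0],-1],
    [[0,0,0.6],[0,0,0],-1],
    [[0,0,0.6],[0,0,0],-1],
    [[0,0,0],[0,0,0],-1],
    [[0,0,0],[0,0,0],-1],
  ],
)

```text
time_s: 6.05
tcp_pos: [0.6285, 0.1246, 0.293]
orientation: [[-0.991, 0.133, 0.001], [0.133, 0.991, 0.0], [-0.001, 0.0, -1.0]]
wrist_force: [0.8, -0.7, -1.4]
opening: 0.0253
finger_force: 21.7
```

Run:
```python
from h import *
go([.628,.1246,.154],82.3)
```

```text
t 6.05 tcp [0.6285 0.1246 0.293 ] shift [ 0.0148 -0.0015  3.4754] rot [0.007  0.0394 0.0661] f [ 0.7881 -0.6828 -1.3688] open 0.025341525489258544
```

Call:
apply_moves(
  increments=[
    [[0,0,0.4],[0,0,0],-1],
    [[0,0,0.4],[0,0,0],-1],
    [[0,0,0.4],[0,0,0],-1],
    [[0,0,0.4],[0,0,0],-1],
    [[0,0,0],[0,0,0],-1],
  ],
)

```text
time_s: 6.55
tcp_pos: [0.6285, 0.1244, 0.2275]
orientation: [[-0.991, 0.133, -0.001], [0.133, 0.991, 0.0], [0.001, -0.0, -1.0]]
wrist_force: [-0.8, 0.3, -2.4]
opening: 0.025
finger_force: 21.7
```

Call:
apply_moves(
  increments=[
    [[0,0,0.4],[0,0,0],-1],
    [[0,0,0.4],[0,0,0],-1],
    [[0,0,0.4],[0,0,0],-1],
    [[0,0,0.3],[0,0,0],-1],
    [[0,0,0.1],[0,0,0],-1],
    [[0,0,0.1],[0,0,0],-1],
    [[0,0,0.05],[0,0,0],-1],
    [[0,0,0],[0,0,0],-1],
  ],
)

```text
time_s: 7.35
tcp_pos: [0.6288, 0.1243, 0.1583]
orientation: [[-0.991, 0.133, 0.001], [0.133, 0.991, -0.0], [-0.001, 0.0, -1.0]]
wrist_force: [-0.4, -0.4, -1.8]
opening: 0.0252
finger_force: 21.7
```

Call:
apply_moves(
  increments=[
    [[0,0,0.04],[0,0,0],-1],
    [[0,0,0.03],[0,0,0],-1],
    [[0,0,0.02],[0,0,0],-1],
    [[0,0,0],[0,0,0],-1],
    [[0,0,0],[0,0,0],-1],
  ],
)

```text
time_s: 7.85
tcp_pos: [0.6294, 0.1243, 0.1555]
orientation: [[-0.991, 0.133, 0.003], [0.133, 0.991, 0.0], [-0.003, 0.0, -1.0]]
wrist_force: [1.0, 0.2, 6.3]
opening: 0.025
finger_force: 23.4
```

Floor contact at about 8 N. I'll release with a small opening and rise.

Call:
apply_moves(
  increments=[
    [[0,0,-0.01],[0,0,0],-0.6],
    [[0,0,0],[0,0,0],-0.25],
    [[0,0,0],[0,0,0],-0.2],
    [[0,0,0],[0,0,0],-0.2],
    [[0,0,0],[0,0,0],-0.2],
  ],
)

```text
time_s: 8.35
tcp_pos: [0.6285, 0.1243, 0.1543]
orientation: [[-0.991, 0.133, -0.001], [0.133, 0.991, -0.0], [0.001, -0.0, -1.0]]
wrist_force: [0.2, -0.0, -0.0]
opening: 0.0351
finger_force: 0.0
```

Call:
apply_moves(
  increments=[
    [[0,0,-0.2],[0,0,0],-0.2],
    [[0,0,-0.5],[0,0,0],-0.2],
    [[0,0,-1],[0,0,0],-0.2],
    [[0,0,-1],[0,0,0],-0.2],
    [[0,0,-1],[0,0,0],-0.2],
    [[-0.3,-0.9,-0.5],[0,0,0],0.2],
    [[-0.3,-0.9,0],[0,0,0],0.2],
    [[0,-0.5,0],[0,0,0],0.2],
  ],
)

```text
time_s: 9.15
tcp_pos: [0.6406, 0.0274, 0.3237]
orientation: [[-0.991, 0.135, 0.002], [0.135, 0.991, -0.001], [-0.002, -0.0, -1.0]]
wrist_force: [-0.5, 1.3, -0.6]
opening: 0.0525
finger_force: 0.0
```

Run:
```python
from h import *
import pickle
s=observe();save('wrist','w4.png');pickle.dump(s,open('w4.pkl','wb'))
go([.633,.122,.34],82.7)
for t in ('bottle_out','case_lid','lid_pull','lid_nose'): print(t,[(np.round(d['at'],3),round(d['p'],2)) for d in spot_in('wrist',t)])
cv2.imwrite('pics/w4b.png',(255*(cv2.resize(cv2.imread('pics/w4.png'),(800,600),interpolation=cv2.INTER_CUBIC)/255.)**.6).astype(np.uint8))
```

```text
t 9.2 tcp [0.6402 0.0255 0.3233] shift [ 0.5067  2.3647 -0.4211] rot [-0.0716  0.0303 -0.5533] f [-0.2529 -3.2123  0.3685] open 0.05308625349710907
bottle_out [(array([0.625, 0.117, 0.088]), 0.96), (array([0.524, 0.276, 0.047]), 0.64)]
case_lid [(array([ 0.56 , -0.192,  0.011]), 0.73)]
lid_pull [(array([ 0.555, -0.194,  0.015]), 0.8), (array([0.746, 0.137, 0.09 ]), 0.56), (array([ 0.703, -0.221,  0.065]), 0.55)]
lid_nose [(array([ 0.56 , -0.188,  0.017]), 0.87), (array([0.744, 0.136, 0.091]), 0.54)]
```

View pics/w4b.png

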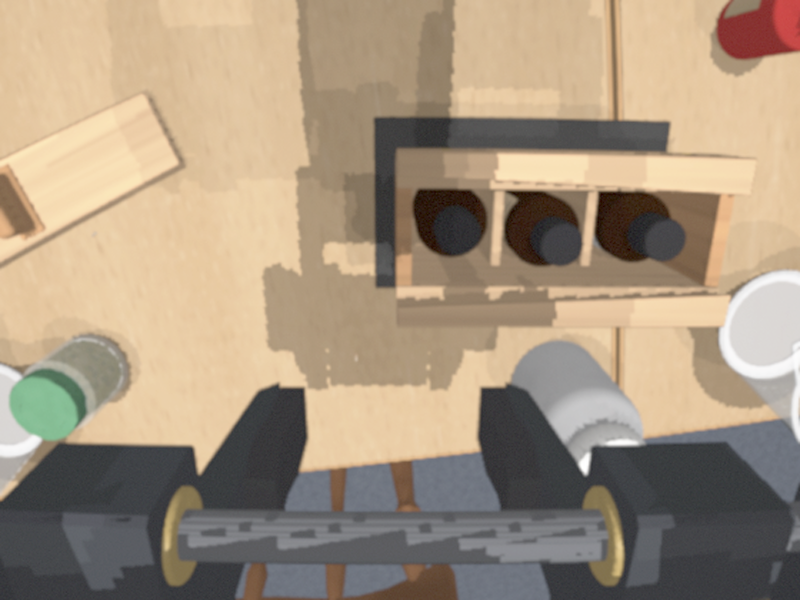

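The bottle stands in the middle place: cap at (556,242), leaning in perspective just like its neighbours. Now to the lid.

Call:
apply_moves(
  increments=[
    [[0.12,-0.9,0.1],[0,0,0],0.2],
    [[0.13,-0.91,0.1],[0,0,0],0.2],
    [[0.13,-0.91,0.1],[0,0,0],0.2],
    [[0.13,-0.91,0.1],[0,0,0],0.2],
    [[0.13,-0.91,0.1],[0,0,0],0.2],
    [[0.13,-0.91,0.1],[0,0,0],0.2],
    [[0.13,-0.92,0],[0,0,-7.7],0.2],
    [[0,0,0],[0,0,-7.7],0.2],
  ],
)

```text
time_s: 10.2
tcp_pos: [0.5699, -0.2203, 0.2985]
orientation: [[-0.991, -0.137, -0.0], [-0.137, 0.991, -0.0], [0.001, -0.0, -1.0]]
wrist_force: [-0.4, 0.1, 0.7]
opening: 0.0528
finger_force: 0.0
```

Call:
apply_moves(
  increments=[
    [[0,0,0],[0,0,-7.7],0.2],
    [[0,0,0],[0,0,0],0.2],
    [[0,0,0],[0,0,0],0.2],
    [[0,0,0],[0,0,0],0.2],
  ],
)

```text
time_s: 10.6
tcp_pos: [0.5709, -0.2171, 0.2988]
orientation: [[-0.964, -0.265, 0.0], [-0.265, 0.964, 0.0], [-0.0, -0.0, -1.0]]
wrist_force: [-0.7, 0.1, 0.1]
opening: 0.053
finger_force: 0.0
```

Run:
```python
from h import *
import pickle
s=observe();save('wrist','w5.png');pickle.dump(s,open('w5.pkl','wb'))
go([.5695,-.249,.3],105.5)
cv2.imwrite('pics/w5b.png',(255*(cv2.resize(cv2.imread('pics/w5.png'),(800,600),interpolation=cv2.INTER_CUBIC)/255.)**.6).astype(np.uint8))
```

```text
t 10.65 tcp [ 0.5708 -0.2172  0.2988] shift [ 0.2421 -0.7568 -0.0304] rot [ 0.0004  0.0031 -0.1265] f [ 0.2168 -0.0577 -0.8424] open 0.05316687491786381
```

View pics/w5b.png

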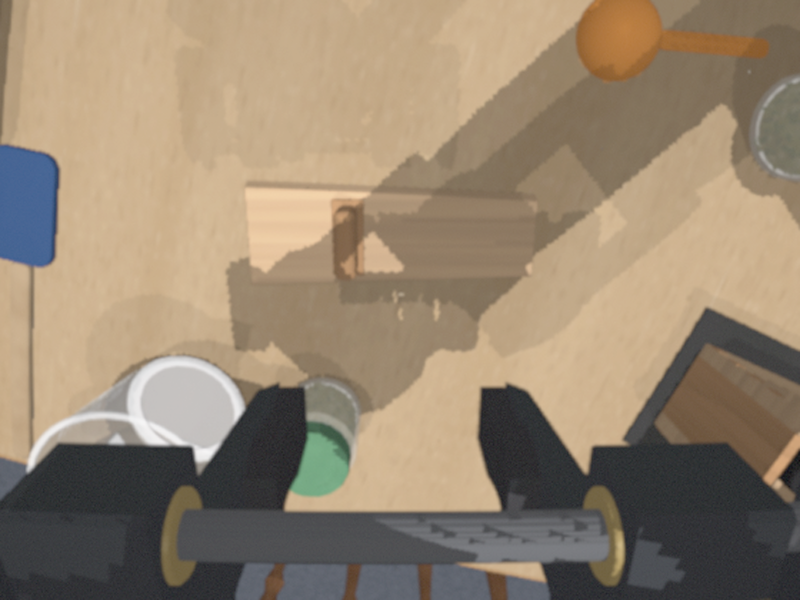

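Lid top corners are at about (247,185), (249,282), (535,201) and (531,275); the pull runs from about (346,203) to (346,279). Next: its pose.

Run:
```python
from h import *
import pickle
s=pickle.load(open('w5.pkl','rb'));k=1/1.42857
A=lambda u,v,z:atz('wrist',(u*k,v*k),z,s)
a,b,c,d=[A(*q,.012) for q in [(247,185),(249,282),(535,201),(531,275)]]
w=(a+b)/2;n=(c+d)/2
print(w,n,'c',(w+n)/2,'yaw',np.degrees(np.arctan2(*(n-w)[:2][::-1])),'L',np.linalg.norm(n-w),'widths',np.linalg.norm(a-b),np.linalg.norm(c-d))
x=(n-w)/np.linalg.norm(n-w);print('pull pred',(w+n)/2-.03*x)
p=(w+n)/2-.03*x
for z in(.012,.034,.042):print(proj('wrist',[p[0],p[1],z],s)/k, 'meas bar', A(346,241,z))
ct=np.array([.629,.1252]);yc=np.radians(82.3);cx=np.array([np.cos(yc),np.sin(yc)])
```

```text
[ 0.5868 -0.3162  0.012 ] [ 0.5374 -0.1244  0.012 ] c [ 0.5621 -0.2203  0.012 ] yaw 104.45480931829678 L 0.19807169331394778 widths 0.06838045613667398 0.05231054080977181
pull pred [ 0.5696 -0.2493  0.012 ]
[[347.2054 235.8422]] meas bar [ 0.5733 -0.2493  0.012 ]
[[344.5435 242.5947]] meas bar [ 0.5683 -0.2487  0.034 ]
[[343.4959 245.2536]] meas bar [ 0.5665 -0.2485  0.042 ]
```

Both views agree on the lid: centre (0.562, −0.220), yaw about 104.6°, and the pull at (0.569, −0.249), where the bar shows. I'll descend onto it.

Call:
apply_moves(
  increments=[
    [[0.25,-0.75,0.3],[0,0,0.75],0.2],
    [[0,0,0.9],[0,0,0],0.2],
    [[0,0,1],[0,0,0],0.2],
    [[0,0,1],[0,0,0],0.2],
    [[0,0,1],[0,0,0],0.2],
    [[0,0,0.6],[0,0,0],0.2],
    [[0,0,0.3],[0,0,0],0],
    [[0,0,0.2],[0,0,0],0],
  ],
)

```text
time_s: 11.45
tcp_pos: [0.5691, -0.2493, 0.0864]
orientation: [[-0.967, -0.253, -0.0], [-0.253, 0.967, 0.0], [0.0, 0.0, -1.0]]
wrist_force: [0.5, -0.3, 0.9]
opening: 0.0439
finger_force: 0.0
```

Run:
```python
from h import *
go([.569,-.249,.0805],104.6)
```

```text
t 11.45 tcp [ 0.5691 -0.2493  0.0864] shift [0.0017 0.0073 0.1464] rot [ 0.0026 -0.0028  0.066 ] f [ 0.5171 -0.3488  0.8939] open 0.043939697157483026
```

Call:
apply_moves(
  increments=[
    [[0,0,0.1],[0,0,0],0],
    [[0,0,0.06],[0,0,0],0],
    [[0,0,0],[0,0,0],-0.5],
    [[0,0,0],[0,0,0],-1],
    [[0,0,0],[0,0,0],-1],
    [[0,0,0],[0,0,0],-1],
    [[0,0,0],[0,0,0],-1],
    [[0,0,0],[0,0,0],-1],
  ],
  force=45,
)

```text
time_s: 12.25
tcp_pos: [0.5691, -0.2494, 0.0807]
orientation: [[-0.967, -0.254, 0.0], [-0.254, 0.967, -0.0], [-0.0, -0.0, -1.0]]
wrist_force: [-1.3, 0.8, 2.5]
opening: 0.0138
finger_force: 45.0
```

Call:
apply_moves(
  increments=[
    [[0,0,-0.3],[0,0,0],-1],
    [[0,0,-0.7],[0,0,0],-1],
    [[0,0,-1],[0,0,0],-1],
    [[0,0,-1],[0,0,0],-1],
    [[-0.4,0.8,-0.8],[0,0,0],-1],
    [[-0.45,0.9,-0.2],[0,0,0],-1],
    [[-0.45,0.9,0],[0,0,0],-1],
    [[-0.38,0.88,0],[0,0,0],-1],
  ],
)

```text
time_s: 13.05
tcp_pos: [0.5987, -0.096, 0.2413]
orientation: [[-0.967, -0.254, 0.001], [-0.254, 0.967, -0.0], [-0.001, -0.0, -1.0]]
wrist_force: [-0.3, -0.0, -1.8]
opening: 0.0134
finger_force: 45.0
```

Call:
apply_moves(
  increments=[
    [[0,0,0],[0,0,5],-1],
    [[0,0,0],[0,0,6],-1],
    [[0,0,0],[0,0,6],-1],
    [[0,0,0],[0,0,5.4],-1],
    [[0,0,0],[0,0,0],-1],
    [[0,0,0],[0,0,0],-1],
    [[0,0,0],[0,0,0],-1],
  ],
)

```text
time_s: 13.75
tcp_pos: [0.5986, -0.0977, 0.2405]
orientation: [[-0.991, 0.132, -0.0], [0.132, 0.991, 0.0], [0.0, 0.0, -1.0]]
wrist_force: [0.2, 0.3, -2.4]
opening: 0.0134
finger_force: 45.0
```

Run:
```python
from h import *
import pickle
s=observe();save('wrist','w6.png');pickle.dump(s,open('w6.pkl','wb'))
go([.5988,-.0978,.2],82.3)
cv2.imwrite('pics/w6b.png',(255*(cv2.resize(cv2.imread('pics/w6.png'),(800,600),interpolation=cv2.INTER_CUBIC)/255.)**.6).astype(np.uint8))
```

```text
t 13.8 tcp [ 0.5986 -0.0977  0.2404] shift [-0.0057 -0.0017  1.0103] rot [-0.0018 -0.0048  0.075 ] f [ 0.1278  0.2321 -1.7132] open 0.01406859556998342
```

View pics/w6b.png

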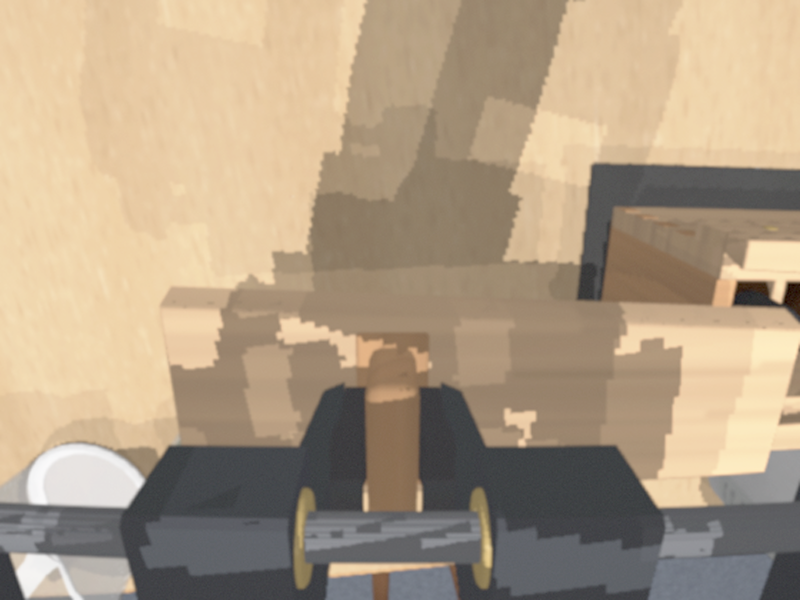

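In view: the lid's near top edge runs from (165,306) to (798,328), and the nose's lower corner is at (768,471). I'll check how the lid sits in the hand.

Run:
```python
from h import *
import pickle
s=pickle.load(open('w6.pkl','rb'));k=1/1.42857
O=np.array(s['orientation']);t=np.array(s['tcp_pos'])
for z in (.1718,):
  for q in [(165,306),(798,328),(768,471)]:
    print(q,(O.T@(atz('wrist',(q[0]*k,q[1]*k),z,s)-t))*1000)
# predicted corners, lid aligned with tool (lid x = tool y, lid y = ? tool x up to sign)
for x,y in [(-70,34.5),(130,27),(130,-27)]:
    print(proj('wrist',t+O@np.array([y,x,68.7])/1000,s)/k)
```

```text
(165, 306) [ 33.3381 -67.3896  68.6769]
(798, 328) [ 25.7811 127.2889  68.6781]
(768, 471) [-27.4028 130.5244  68.6762]
[[155.9875 302.295 ]]
[[806.6701 324.2797]]
[[766.8567 470.0429]]
```

Call:
apply_moves(
  increments=[
    [[0.03,0,0.5],[0,0,0],-1],
    [[0,0,0.4],[0,0,0],-1],
    [[0,0,0.06],[0,0,0],-1],
    [[0,0,0],[0,0,0],-1],
    [[0,0,0],[0,0,0],-1],
  ],
)

```text
time_s: 14.3
tcp_pos: [0.5978, -0.0976, 0.2029]
orientation: [[-0.991, 0.134, 0.001], [0.134, 0.991, -0.001], [-0.001, -0.0, -1.0]]
wrist_force: [-0.8, 1.0, -1.7]
opening: 0.0133
finger_force: 45.0
```

Call:
apply_moves(
  increments=[
    [[0,0.2,0],[0,0,0],-1],
    [[0,0.2,0],[0,0,0],-1],
    [[0,0.2,0],[0,0,0],-1],
    [[0,0.2,0],[0,0,0],-1],
    [[0,0.2,0],[0,0,0],-1],
    [[0,0,0],[0,0,0],-1],
    [[0,0,0],[0,0,0],-1],
  ],
)

```text
time_s: 15.0
tcp_pos: [0.6028, -0.0578, 0.2019]
orientation: [[-0.991, 0.134, -0.0], [0.134, 0.991, -0.0], [-0.0, -0.0, -1.0]]
wrist_force: [-0.4, -0.1, -0.9]
opening: 0.0134
finger_force: 45.0
```

Run:
```python
from h import *
import pickle
s=observe();save('wrist','w7.png');save('scene','s7.png');pickle.dump(s,open('w7.pkl','wb'))
go([.6049-.001,-.0532,.2],82.3)
w=cv2.resize(cv2.imread('pics/w7.png')[180:420,200:560],(480,320));q=cv2.resize(cv2.imread('pics/s7.png')[120:230,200:320],(320,293),interpolation=cv2.INTER_CUBIC)
M=np.zeros((320,800,3),np.uint8);M[:,:480]=w;M[:293,480:]=q
cv2.imwrite('pics/w7b.png',(255*(M/255.)**.6).astype(np.uint8))
```

```text
t 15.1 tcp [ 0.6028 -0.0582  0.2019] shift [-0.0102  0.1263  0.0477] rot [-0.0069 -0.0003 -0.0218] f [ 0.0801 -0.065  -2.2718] open 0.013616380876777983
```

View pics/w7b.png

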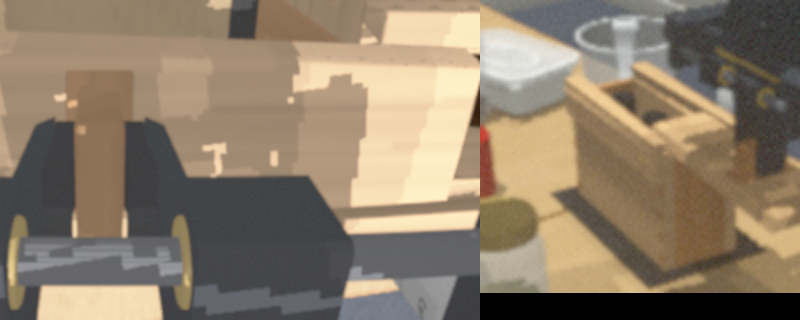

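The nose lies in the mouth between the ribs with no contact force. I'll slide further, then lower it to feel the ledges.

Call:
apply_moves(
  increments=[
    [[0,0.2,0],[0,0,0],-1],
    [[0,0.2,0],[0,0,0],-1],
    [[0,0.2,0],[0,0,0],-1],
    [[0,0.2,0],[0,0,0],-1],
    [[0,0.2,0],[0,0,0],-1],
    [[0,0.1,0],[0,0,0],-1],
    [[0,0,0.02],[0,0,0],-1],
    [[0,0,0],[0,0,0],-1],
  ],
)

```text
time_s: 15.9
tcp_pos: [0.6087, -0.0143, 0.201]
orientation: [[-0.991, 0.134, -0.0], [0.134, 0.991, -0.0], [0.0, -0.0, -1.0]]
wrist_force: [-1.0, -0.9, -1.9]
opening: 0.0134
finger_force: 45.0
```

Call:
apply_moves(
  increments=[
    [[0,0,0.01],[0,0,0],-1],
    [[0,0,0.01],[0,0,0],-1],
    [[0,0,0],[0,0,0],-1],
    [[0,0,0],[0,0,0],-1],
  ],
)

```text
time_s: 16.3
tcp_pos: [0.6087, -0.0144, 0.2003]
orientation: [[-0.991, 0.134, -0.0], [0.134, 0.991, -0.0], [0.0, -0.0, -1.0]]
wrist_force: [0.0, -0.3, -2.2]
opening: 0.014
finger_force: 45.0
```

Call:
apply_moves(
  increments=[
    [[0,0,0.01],[0,0,0],-1],
    [[0,0,0.01],[0,0,0],-1],
    [[0,0,0],[0,0,0],-1],
    [[0,0,0],[0,0,0],-1],
  ],
)

```text
time_s: 16.7
tcp_pos: [0.6088, -0.0143, 0.1996]
orientation: [[-0.991, 0.134, 0.0], [0.134, 0.991, -0.0], [-0.0, -0.0, -1.0]]
wrist_force: [-0.5, -0.4, -0.0]
opening: 0.0137
finger_force: 45.0
```

Ledge felt at TCP z ≈ 0.1997, i.e. underside at 0.119 as it must be. I'll slide on.

Call:
apply_moves(
  increments=[
    [[0,0.15,0],[0,0,0],-1],
    [[0,0.15,0],[0,0,0],-1],
    [[0,0.15,0],[0,0,0],-1],
    [[0,0.15,0],[0,0,0],-1],
    [[0,0.15,0],[0,0,0],-1],
    [[0,0,0],[0,0,0],-1],
  ],
)

```text
time_s: 17.3
tcp_pos: [0.6129, 0.0165, 0.1996]
orientation: [[-0.991, 0.133, 0.0], [0.133, 0.991, 0.001], [-0.0, 0.001, -1.0]]
wrist_force: [-0.0, 0.8, 0.5]
opening: 0.0134
finger_force: 45.0
```

Call:
apply_moves(
  increments=[
    [[0,0.1,0],[0,0,0],-1],
    [[0,0.1,0],[0,0,0],-1],
    [[0,0.1,0],[0,0,0],-1],
    [[0,0.1,0],[0,0,0],-1],
    [[0,0,0],[0,0,0],-1],
  ],
)

```text
time_s: 17.8
tcp_pos: [0.615, 0.032, 0.1996]
orientation: [[-0.991, 0.134, 0.0], [0.134, 0.991, 0.001], [-0.0, 0.001, -1.0]]
wrist_force: [-0.0, 1.0, 0.6]
opening: 0.0134
finger_force: 45.0
```

Call:
apply_moves(
  increments=[
    [[0,0.1,0],[0,0,0],-1],
    [[0,0.1,0],[0,0,0],-1],
    [[0,0.1,0],[0,0,0],-1],
    [[0,0,0],[0,0,0],-1],
  ],
)

```text
time_s: 18.2
tcp_pos: [0.6166, 0.0439, 0.1996]
orientation: [[-0.991, 0.134, 0.0], [0.134, 0.991, 0.001], [-0.0, 0.001, -1.0]]
wrist_force: [0.1, 1.1, 2.8]
opening: 0.0135
finger_force: 45.0
```

Call:
apply_moves(
  increments=[
    [[0,0.08,0],[0,0,0],-1],
    [[0,0.08,0],[0,0,0],-1],
    [[0,0.08,0],[0,0,0],-1],
    [[0,0,0],[0,0,0],-1],
  ],
)

```text
time_s: 18.6
tcp_pos: [0.6179, 0.0532, 0.1997]
orientation: [[-0.991, 0.134, 0.0], [0.134, 0.991, 0.0], [-0.0, 0.0, -1.0]]
wrist_force: [0.7, -0.4, 3.0]
opening: 0.0136
finger_force: 45.0
```

Call:
apply_moves(
  increments=[
    [[0,0.06,0],[0,0,0],-1],
    [[0,0.06,0],[0,0,0],-1],
    [[0,0.06,0],[0,0,0],-1],
    [[0,0,0],[0,0,0],-1],
  ],
)

```text
time_s: 19.0
tcp_pos: [0.6188, 0.0602, 0.1996]
orientation: [[-0.991, 0.134, 0.0], [0.134, 0.991, 0.0], [-0.0, 0.0, -1.0]]
wrist_force: [-0.0, -1.0, 6.1]
opening: 0.0137
finger_force: 45.0
```

Call:
apply_moves(
  increments=[
    [[0,0.06,0],[0,0,0],-1],
    [[0,0.06,0],[0,0,0],-1],
    [[0,0,0],[0,0,0],-1],
  ],
)

```text
time_s: 19.3
tcp_pos: [0.6195, 0.0648, 0.1997]
orientation: [[-0.991, 0.134, 0.0], [0.134, 0.991, 0.0], [-0.0, 0.0, -1.0]]
wrist_force: [0.4, -2.4, 4.4]
opening: 0.0137
finger_force: 45.0
```

Call:
apply_moves(
  increments=[
    [[0,0.05,-0.005],[0,0,0],-1],
    [[0,0.05,0],[0,0,0],-1],
    [[0,0.05,0],[0,0,0],-1],
    [[0,0,0],[0,0,0],-1],
  ],
)

```text
time_s: 19.7
tcp_pos: [0.6202, 0.071, 0.1996]
orientation: [[-0.991, 0.134, -0.0], [0.134, 0.991, 0.0], [0.0, 0.0, -1.0]]
wrist_force: [-0.4, -2.0, 3.7]
opening: 0.0136
finger_force: 45.0
```

Call:
apply_moves(
  increments=[
    [[0,0.05,0],[0,0,0],-1],
    [[0,0.05,0],[0,0,0],-1],
    [[0,0,0],[0,0,0],-1],
  ],
)

```text
time_s: 20.0
tcp_pos: [0.6207, 0.0749, 0.1997]
orientation: [[-0.991, 0.134, -0.0], [0.134, 0.991, 0.0], [0.0, 0.0, -1.0]]
wrist_force: [1.3, -0.6, 3.3]
opening: 0.0135
finger_force: 45.0
```

Call:
apply_moves(
  increments=[
    [[0,0.04,0],[0,0,0],-1],
    [[0,0.04,0],[0,0,0],-1],
    [[0,0,0],[0,0,0],-1],
  ],
)

```text
time_s: 20.3
tcp_pos: [0.6212, 0.078, 0.1997]
orientation: [[-0.991, 0.134, -0.0], [0.134, 0.991, 0.0], [0.0, 0.0, -1.0]]
wrist_force: [0.2, -1.2, 2.7]
opening: 0.0137
finger_force: 45.0
```

Call:
apply_moves(
  increments=[
    [[0,0.04,0],[0,0,0],-1],
    [[0,0.04,0],[0,0,0],-1],
    [[0,0,0],[0,0,0],-1],
  ],
)

```text
time_s: 20.6
tcp_pos: [0.6216, 0.0812, 0.1997]
orientation: [[-0.991, 0.134, 0.0], [0.134, 0.991, 0.0], [0.0, 0.0, -1.0]]
wrist_force: [-0.4, -1.8, 2.8]
opening: 0.0138
finger_force: 45.0
```

Call:
apply_moves(
  increments=[
    [[0,0.02,0],[0,0,0],-1],
    [[0,0.02,0],[0,0,0],-1],
    [[0,0,0],[0,0,0],-1],
  ],
)

```text
time_s: 20.9
tcp_pos: [0.6218, 0.0826, 0.1997]
orientation: [[-0.991, 0.134, 0.0], [0.134, 0.991, 0.0], [0.0, 0.0, -1.0]]
wrist_force: [0.6, -0.8, 2.2]
opening: 0.0139
finger_force: 45.0
```

Call:
apply_moves(
  increments=[
    [[0,0.02,0],[0,0,0],-1],
    [[0,0,0],[0,0,0],-1],
  ],
)

```text
time_s: 21.1
tcp_pos: [0.6219, 0.0833, 0.1996]
orientation: [[-0.991, 0.134, -0.0], [0.134, 0.991, 0.0], [0.0, 0.0, -1.0]]
wrist_force: [-0.5, -1.9, 2.2]
opening: 0.0137
finger_force: 45.0
```

Call:
apply_moves(
  increments=[
    [[0,0.02,0],[0,0,0],-1],
    [[0,0,0],[0,0,0],-1],
  ],
)

```text
time_s: 21.3
tcp_pos: [0.622, 0.0842, 0.1997]
orientation: [[-0.991, 0.134, -0.0], [0.134, 0.991, 0.0], [0.0, 0.0, -1.0]]
wrist_force: [-0.5, -1.9, 2.2]
opening: 0.014
finger_force: 45.0
```

Call:
apply_moves(
  increments=[
    [[0,0.02,0],[0,0,0],-1],
    [[0,0.02,0],[0,0,0],-1],
    [[0,0,0],[0,0,0],-1],
  ],
)

```text
time_s: 21.6
tcp_pos: [0.6222, 0.0858, 0.1996]
orientation: [[-0.991, 0.134, -0.0], [0.134, 0.991, 0.0], [0.0, 0.0, -1.0]]
wrist_force: [-0.3, -1.9, 0.3]
opening: 0.0136
finger_force: 45.0
```

Call:
apply_moves(
  increments=[
    [[0,0.02,0],[0,0,0],-1],
    [[0,0,0],[0,0,0],-1],
  ],
)

```text
time_s: 21.8
tcp_pos: [0.6223, 0.0866, 0.1997]
orientation: [[-0.991, 0.134, -0.0], [0.134, 0.991, 0.0], [0.0, 0.0, -1.0]]
wrist_force: [0.0, -1.5, 1.2]
opening: 0.0134
finger_force: 45.0
```

Call:
apply_moves(
  increments=[
    [[0,0.02,0],[0,0,0],-1],
    [[0,0,0],[0,0,0],-1],
  ],
)

```text
time_s: 22.0
tcp_pos: [0.6224, 0.0873, 0.1996]
orientation: [[-0.991, 0.134, -0.0], [0.134, 0.991, 0.0], [0.0, 0.0, -1.0]]
wrist_force: [0.1, -0.9, 0.5]
opening: 0.0137
finger_force: 45.0
```

Call:
apply_moves(
  increments=[
    [[0,0.02,0],[0,0,0],-1],
    [[0,0,0],[0,0,0],-1],
  ],
)

```text
time_s: 22.2
tcp_pos: [0.6225, 0.0881, 0.1997]
orientation: [[-0.991, 0.134, -0.0], [0.134, 0.991, 0.0], [0.0, 0.0, -1.0]]
wrist_force: [-0.8, -1.4, 1.1]
opening: 0.0137
finger_force: 45.0
```

Call:
apply_moves(
  increments=[
    [[0,0.015,0],[0,0,0],-1],
    [[0,0.015,0],[0,0,0],-1],
    [[0,0,0],[0,0,0],-1],
  ],
)

```text
time_s: 22.5
tcp_pos: [0.6227, 0.0893, 0.1997]
orientation: [[-0.991, 0.134, -0.0], [0.134, 0.991, 0.0], [0.0, 0.0, -1.0]]
wrist_force: [-1.0, -1.0, -0.2]
opening: 0.0135
finger_force: 45.0
```

Call:
apply_moves(
  increments=[
    [[0,0.015,0],[0,0,0],-1],
    [[0,0.015,0],[0,0,0],-1],
    [[0,0,0],[0,0,0],-1],
  ],
)

```text
time_s: 22.8
tcp_pos: [0.6228, 0.0905, 0.1997]
orientation: [[-0.991, 0.134, -0.0], [0.134, 0.991, 0.0], [0.0, 0.0, -1.0]]
wrist_force: [0.5, -0.8, 0.1]
opening: 0.0139
finger_force: 45.0
```

Call:
apply_moves(
  increments=[
    [[0,0.015,0],[0,0,0],-1],
    [[0,0.015,0],[0,0,0],-1],
    [[0,0,0],[0,0,0],-1],
  ],
)

```text
time_s: 23.1
tcp_pos: [0.623, 0.0917, 0.1997]
orientation: [[-0.991, 0.134, -0.0], [0.134, 0.991, 0.0], [0.0, 0.0, -1.0]]
wrist_force: [-1.3, -1.8, -0.4]
opening: 0.0138
finger_force: 45.0
```

Call:
apply_moves(
  increments=[
    [[0,0.015,0],[0,0,0],-1],
    [[0,0.015,0],[0,0,0],-1],
    [[0,0,0],[0,0,0],-1],
  ],
)

```text
time_s: 23.4
tcp_pos: [0.6232, 0.0929, 0.1996]
orientation: [[-0.991, 0.134, -0.0], [0.134, 0.991, 0.0], [0.0, 0.0, -1.0]]
wrist_force: [-0.3, -0.8, 0.7]
opening: 0.0137
finger_force: 45.0
```

Call:
apply_moves(
  increments=[
    [[0,0.015,0],[0,0,0],-1],
    [[0,0.015,0],[0,0,0],-1],
    [[0,0,0],[0,0,0],-1],
  ],
)

```text
time_s: 23.7
tcp_pos: [0.6233, 0.094, 0.1997]
orientation: [[-0.991, 0.134, -0.0], [0.134, 0.991, 0.0], [0.0, 0.0, -1.0]]
wrist_force: [-1.8, -2.8, -0.2]
opening: 0.0135
finger_force: 45.0
```

Call:
apply_moves(
  increments=[
    [[0,0.015,0],[0,0,0],-1],
    [[0,0.012,0],[0,0,0],-1],
    [[0,0,0],[0,0,0],-1],
  ],
)

```text
time_s: 24.0
tcp_pos: [0.6235, 0.095, 0.1997]
orientation: [[-0.991, 0.134, -0.0], [0.134, 0.991, -0.0], [0.0, -0.0, -1.0]]
wrist_force: [-1.2, -0.6, -0.5]
opening: 0.0137
finger_force: 45.0
```

Call:
apply_moves(
  increments=[
    [[0,0.015,0],[0,0,0],-1],
    [[0,0.015,0],[0,0,0],-1],
    [[0,0,0],[0,0,0],-1],
  ],
)

```text
time_s: 24.3
tcp_pos: [0.6236, 0.0962, 0.1997]
orientation: [[-0.991, 0.134, -0.0], [0.134, 0.991, -0.0], [0.0, -0.0, -1.0]]
wrist_force: [-3.7, -2.7, -0.2]
opening: 0.0135
finger_force: 45.0
```

Call:
apply_moves(
  increments=[
    [[0.01,0.01,0],[0,0,0],-1],
    [[0,0.01,0],[0,0,0],-1],
    [[0,0,0],[0,0,0],-1],
  ],
)

```text
time_s: 24.6
tcp_pos: [0.6235, 0.0964, 0.1997]
orientation: [[-0.991, 0.134, 0.0], [0.134, 0.991, -0.001], [-0.0, -0.001, -1.0]]
wrist_force: [-1.9, -6.8, -0.8]
opening: 0.0139
finger_force: 45.0
```

Call:
apply_moves(
  increments=[
    [[0.005,0.01,0],[0,0,0],-1],
    [[0,0,0],[0,0,0],-1],
    [[0,0,0],[0,0,0],-1],
  ],
)

```text
time_s: 24.9
tcp_pos: [0.6235, 0.0964, 0.1997]
orientation: [[-0.991, 0.135, 0.001], [0.135, 0.991, -0.002], [-0.001, -0.002, -1.0]]
wrist_force: [0.0, -8.5, -1.4]
opening: 0.0137
finger_force: 45.0
```

Call:
apply_moves(
  increments=[
    [[0,0.015,0],[0,0,0],-1],
    [[0,0,0],[0,0,0],-1],
    [[0,0,0],[0,0,0],-1],
  ],
)

```text
time_s: 25.2
tcp_pos: [0.6235, 0.0965, 0.1997]
orientation: [[-0.991, 0.135, 0.0], [0.135, 0.991, -0.003], [-0.001, -0.003, -1.0]]
wrist_force: [-0.9, -10.7, -0.6]
opening: 0.0135
finger_force: 45.0
```

Call:
apply_moves(
  increments=[
    [[0,0.015,0],[0,0,0],-1],
    [[0,0.005,0],[0,0,0],-1],
    [[0,0,0],[0,0,0],-1],
    [[0,0,0],[0,0,0],-1],
  ],
)

```text
time_s: 25.6
tcp_pos: [0.6236, 0.0966, 0.1997]
orientation: [[-0.991, 0.135, -0.0], [0.135, 0.991, -0.004], [-0.0, -0.004, -1.0]]
wrist_force: [-2.8, -14.6, 0.4]
opening: 0.0133
finger_force: 45.0
```

Run:
```python
from h import *
for i in range(4):
    read_camera('top'); s=observe(); print(s['wrist_force'],s['wrist_torque'],s['tcp_pos'])
```

```text
[ -2.802  -14.6954  -0.5973] [-2.089   0.3853 -0.077 ] [0.6236 0.0967 0.1997]
[ -1.9013 -14.674    0.4256] [-2.1582  0.4057 -0.0057] [0.6236 0.0966 0.1997]
[ -2.0625 -14.0627  -0.7028] [-2.1533  0.3721 -0.0534] [0.6236 0.0966 0.1997]
[ -2.8363 -15.1623  -0.4051] [-2.1316  0.3905 -0.1165] [0.6236 0.0966 0.1997]
```

Binding felt: the push is about 14.5 N along case +x, with the lid barely 1 mm past nominal home. That is inside the 8–20 N window, so I'll let go.

Call:
apply_moves(
  increments=[
    [[0,0,0],[0,0,0],0],
    [[0,0,0],[0,0,0],0],
    [[0,0,0],[0,0,0],0],
    [[0,0,0],[0,0,0],0],
  ],
)

```text
time_s: 26.2
tcp_pos: [0.6235, 0.0993, 0.1998]
orientation: [[-0.991, 0.134, 0.0], [0.134, 0.991, 0.0], [-0.0, 0.0, -1.0]]
wrist_force: [0.1, -0.8, 0.4]
opening: 0.0429
finger_force: 0.0
```

Call:
apply_moves(
  increments=[
    [[0,0,-0.3],[0,0,0],0],
    [[0,0,-0.6],[0,0,0],0],
    [[0,0,-1],[0,0,0],0],
    [[0,0,-1],[0,0,0],0],
    [[0.5,0,-0.5],[0,0,0],0],
    [[0,0,0],[0,0,0],0],
    [[0,0,0],[0,0,0],0],
  ],
)

```text
time_s: 26.9
tcp_pos: [0.6036, 0.1016, 0.3357]
orientation: [[-0.991, 0.134, 0.0], [0.134, 0.991, 0.0], [-0.0, 0.0, -1.0]]
wrist_force: [0.0, 0.6, -0.8]
opening: 0.044
finger_force: 0.0
```

Run:
```python
from h import *
import pickle
s=observe();im=save('wrist','w8.png')
go([.6,.1,.3])
print([(np.round(d['at'],3),round(d['p'],2)) for d in spot_in('wrist','case_lid')[:2]],[(np.round(d['at'],3),round(d['p'],2)) for d in spot_in('wrist','lid_pull')[:2]])
# expected lid top corners with origin at case +1 mm vs edges in picture
C=np.array([.629,.1252]);y=np.radians(82.3);cx=np.array([np.cos(y),np.sin(y)]);cy=np.array([-cx[1],cx[0]])
print('lid origin x in case from release pose',(np.array([.6236,.0966])-C)@cx+.03,(np.array([.6236,.0966])-C)@cy)
for n,p in [('spot scene',spot_in)]:
    read_camera('scene');print([(np.round(d['at'],3),round(d['p'],2)) for d in spot_in('scene','lid_pull')[:2]])
```

```text
t 26.95 tcp [0.6037 0.1015 0.3347] shift [ 0.086  -0.0492  0.8682] rot [-0.009  -0.0805 -0.    ] f [ 0.8586  0.0396 -0.507 ] open 0.04430411065578257
[(array([0.628, 0.119, 0.133]), 0.62)] [(array([0.626, 0.12 , 0.133]), 0.96), (array([0.447, 0.034, 0.058]), 0.68)]
lid origin x in case from release pose 0.0009343550868969076 0.00151930437549692
[(array([0.621, 0.088, 0.135]), 0.81)]
```

Before handing in, I'll confirm the wedge with a push by closed fingers on the bar's −x face, since the lid can align itself without the grip.

Call:
apply_moves(
  increments=[
    [[-0.54,-0.8,0],[0,0,0],-1],
    [[0,0,0],[0,0,0],-1],
    [[0,0,0.5],[0,0,0],-1],
    [[0,0,0.9],[0,0,0],-1],
    [[0,0,0.9],[0,0,0],-1],
    [[0,0,0.6],[0,0,0],-1],
    [[0,0,0.4],[0,0,0],-1],
    [[0,0,0],[0,0,0],-1],
  ],
)

```text
time_s: 27.95
tcp_pos: [0.6198, 0.0673, 0.201]
orientation: [[-0.991, 0.134, -0.005], [0.134, 0.991, 0.001], [0.005, -0.0, -1.0]]
wrist_force: [-0.3, 0.4, -0.1]
opening: 0.0006
finger_force: 0.0
```

Call:
apply_moves(
  increments=[
    [[0,0,0.05],[0,0,0],-1],
    [[0,0.05,0],[0,0,0],-1],
    [[0,0.03,0],[0,0,0],-1],
    [[0,0,0],[0,0,0],-1],
  ],
)

```text
time_s: 28.35
tcp_pos: [0.6213, 0.0703, 0.2024]
orientation: [[-0.991, 0.134, 0.001], [0.134, 0.991, -0.0], [-0.001, 0.0, -1.0]]
wrist_force: [-0.2, -0.4, -0.6]
opening: 0.0005
finger_force: 0.0
```

Call:
apply_moves(
  increments=[
    [[0,0.02,0],[0,0,0],-1],
    [[0,0.02,0],[0,0,0],-1],
    [[0,0,0],[0,0,0],-1],
  ],
)

```text
time_s: 28.65
tcp_pos: [0.6214, 0.0718, 0.2018]
orientation: [[-0.991, 0.134, 0.0], [0.134, 0.991, 0.0], [-0.0, 0.0, -1.0]]
wrist_force: [-0.2, -0.1, -0.0]
opening: 0.0006
finger_force: 0.0
```

Call:
apply_moves(
  increments=[
    [[0,0.02,0],[0,0,0],-1],
    [[0,0,0],[0,0,0],-1],
  ],
)

```text
time_s: 28.85
tcp_pos: [0.6215, 0.0725, 0.2017]
orientation: [[-0.991, 0.134, -0.0], [0.134, 0.991, -0.0], [0.0, -0.0, -1.0]]
wrist_force: [0.5, -0.0, -0.9]
opening: 0.0005
finger_force: 0.0
```

Call:
apply_moves(
  increments=[
    [[0,0.02,0],[0,0,0],-1],
    [[0,0.02,0],[0,0,0],-1],
    [[0,0,0],[0,0,0],-1],
  ],
)

```text
time_s: 29.15
tcp_pos: [0.6217, 0.0739, 0.2017]
orientation: [[-0.991, 0.134, -0.0], [0.134, 0.991, -0.001], [0.0, -0.001, -1.0]]
wrist_force: [-0.2, -2.6, -0.4]
opening: 0.0007
finger_force: 0.9
```

Contact at y ≈ 0.0737. I'll press on.

Call:
apply_moves(
  increments=[
    [[0,0.02,0],[0,0,0],-1],
    [[0,0,0],[0,0,0],-1],
    [[0,0,0],[0,0,0],-1],
  ],
)

```text
time_s: 29.45
tcp_pos: [0.6217, 0.074, 0.2017]
orientation: [[-0.991, 0.134, -0.001], [0.134, 0.991, -0.001], [0.0, -0.002, -1.0]]
wrist_force: [-1.2, -5.2, 0.2]
opening: -0.0001
finger_force: 3.0
```

Call:
apply_moves(
  increments=[
    [[0,0.02,0],[0,0,0],-1],
    [[0,0,0],[0,0,0],-1],
    [[0,0,0],[0,0,0],-1],
  ],
)

```text
time_s: 29.75
tcp_pos: [0.6218, 0.0742, 0.2017]
orientation: [[-0.991, 0.135, -0.001], [0.135, 0.991, -0.003], [0.001, -0.003, -1.0]]
wrist_force: [-3.4, -9.2, 1.4]
opening: 0.0003
finger_force: 4.9
```

Call:
apply_moves(
  increments=[
    [[0,0.015,0],[0,0,0],-1],
    [[0,0,0],[0,0,0],-1],
    [[0,0,0],[0,0,0],-1],
  ],
)

```text
time_s: 30.05
tcp_pos: [0.6218, 0.0743, 0.2017]
orientation: [[-0.991, 0.135, -0.001], [0.135, 0.991, -0.004], [0.001, -0.004, -1.0]]
wrist_force: [-3.5, -12.7, 1.7]
opening: 0.0001
finger_force: 6.4
```

The lid holds firm at 12–13 N. One small nudge more, then retreat.

Call:
apply_moves(
  increments=[
    [[0,0.007,0],[0,0,0],-1],
    [[0,0,0],[0,0,0],-1],
    [[0,0,0],[0,0,0],-1],
  ],
)

```text
time_s: 30.35
tcp_pos: [0.6218, 0.0743, 0.2017]
orientation: [[-0.991, 0.135, -0.002], [0.135, 0.991, -0.004], [0.001, -0.004, -1.0]]
wrist_force: [-4.2, -13.8, 2.4]
opening: 0.0001
finger_force: 7.1
```

Call:
apply_moves(
  increments=[
    [[0,-0.05,0],[0,0,0],-1],
    [[0,-0.15,0],[0,0,0],-1],
    [[0,0,-0.5],[0,0,0],-1],
    [[0,0,-1],[0,0,0],-1],
    [[0,0,-1],[0,0,0],-1],
    [[0.5,0,-0.5],[0,0,0],-1],
    [[0,0,0],[0,0,0],-1],
    [[0,0,0],[0,0,0],-1],
  ],
)

```text
time_s: 31.15
tcp_pos: [0.6011, 0.0713, 0.3212]
orientation: [[-0.991, 0.134, -0.0], [0.134, 0.991, 0.0], [0.0, 0.0, -1.0]]
wrist_force: [0.2, 0.1, 0.2]
opening: 0.0003
finger_force: 0.0
```

Run:
```python
from h import *
read_camera('top');read_camera('scene')
for c in('top','scene'):
  for t in('case_lid','lid_pull'): print(c,t,[(np.round(d['at'],3),round(d['p'],2)) for d in spot_in(c,t)[:1]])
s=observe();print(s['time_s'],s['tcp_pos'],s['wrist_force'],s['opening'])
print(close_job())
```

```text
top case_lid []
top lid_pull [(array([ 0.7  , -0.229,  0.072]), 0.48)]
scene case_lid [(array([0.619, 0.087, 0.128]), 0.59)]
scene lid_pull [(array([0.62 , 0.087, 0.134]), 0.89)]
31.45 [0.6013 0.0712 0.3207] [-0.3119  0.4743 -0.5862] 0.0004266176211444997
the job is handed in; nothing more can be done
None
```

The amber bottle stands in the middle place and the lid is in its ways, bound about 1 mm past nominal and pushed home at about 14 N; I let go of everything and handed the job in at about 31.5 s, but no verdict came back.

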